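# Clear the glue-up jig and hold its spring jaw open at the mark

### The job

Get the glue-up jig ready for the next panel: take the scraper block and wipe all three wood chips off the jig with it, then set the scraper down upright on the table. Then pull the jig's spring slide out by its yellow bar until the black pointer is on the red mark, and finish while still holding it there (do not let go) so that a workmate can lay the panel in. Do not touch the chips on the jig with the fingers or the arm, and leave the glue bottle, brush pot and kit box as they are.

Things in the scene. Friction and masses are not known exactly. Their poses are not given: they have to be found in the camera images.
- jig: Fixed plywood jig, base 180 (its x) x 320 (its y) x 30 mm high; origin at the centre of the underside, turned by up to 0.3 rad. On it at y = +140 to +160 mm a wooden fence, top 65 mm above the table; the slide on the -y half; a grey end block (top 56 mm above the table) at y = -145 to -159 mm.
- bed (a point): Centre of the white bed's top, 30 mm above the table: a lane 120 mm wide between fence and closed jaw, 180 mm long along the jig's x, open at both ends, axes as the jig's. At the jig's y = +80 mm.
- slide (a joint): Travel of the spring slide in m: 0 closed (the spring keeps it there), grows as it is pulled along the jig's -y, away from the fence; stop at 0.075. The spring pulls back with 4 N at 0, 11 N at 0.06, and returns it if let go. It carries the wooden jaw (150 mm wide, top 65 mm above the table), a blue carriage (top 55 mm), the yellow bar and the black pointer.
- grip_bar (a point): Centre of the slide's yellow round bar: 18 mm thick, 100 mm long along the jig's x, level, its axis 105 mm above the table, free beneath and on both sides apart from two posts (12 mm wide, at 34 mm either side of its middle). Pinch it from above with the fingers closing along the jig's y. Moves with the slide.
- pointer (a point): Tip of the black pointer on the slide, at the +x side of the carriage, 36 mm above the table. Moves with the slide.
- mark: Red mark stripe, fixed on the jig's base near its +x edge, 8 mm wide along y, 26 mm along x, axes as the jig's; origin at its centre. The pointer is on the mark when both have the same y in the jig's frame: 25 to 55 mm of pull, different every time.
- scraper: Loose hand scraper, 100 to 200 g, standing upright: a black and green foot 40 (x) x 96 (y) x 25 mm high, and on it a wooden grip rib 22 (x) x 70 (y), from 25 up to 65 mm above the underside. Origin at the centre of the underside. Starts on the table to the left or right of the jig, in exchange with the glue bottle.
- chip_a: Loose mid-brown wood chip 30 x 20 x 14 mm, on the bed; origin at the centre of its underside.
- chip_b: Loose dark wood chip 26 x 22 x 15 mm, on the bed; origin at the centre of its underside.
- chip_c: Loose mid-brown wood chip 28 x 18 x 16 mm, on the bed; origin at the centre of its underside.
- glue: Loose white glue bottle with yellow label and orange cap, 58 mm across, 130 mm tall, upright; origin at the centre of its underside. Leave alone.
- brush_pot: Loose black square pot 75 x 75 x 85 mm with brushes and pens up to about 165 mm tall, beyond the jig to the right; origin at the centre of its underside. Leave alone.
- kit_box: Loose closed cardboard box 114 x 154 x 46 mm high, beyond the jig to the left; origin at the centre of its underside. Leave alone.

How it is judged (in metres and radians):
On the way, in this order (a step that is already met when the one before it is completed fails the run):
1. all three chips are off the jig ((x of chip_a in the frame of jig above 0.09 m or x of chip_a in the frame of jig below -0.09 m or y of chip_a in the frame of jig above 0.16 m or y of chip_a in the frame of jig below -0.16 m) and (x of chip_b in the frame of jig above 0.09 m or x of chip_b in the frame of jig below -0.09 m or y of chip_b in the frame of jig above 0.16 m or y of chip_b in the frame of jig below -0.16 m) and (x of chip_c in the frame of jig above 0.09 m or x of chip_c in the frame of jig below -0.09 m or y of chip_c in the frame of jig above 0.16 m or y of chip_c in the frame of jig below -0.16 m)), for 0.2 s.
2. the scraper stands upright on the table, let go (height (world z) of scraper below 0.008 m and angle between scraper's own z axis and vertical below 0.15 rad and linear speed of scraper below 0.03 m/s and contact force between the fingers and scraper below 0.3 N), for 0.2 s.
3. the fingers hold the slide with its pointer on the red mark (y of pointer in the frame of mark between -0.005 and 0.005 m and velocity of joint slide between -0.01 and 0.01 m/s and contact force between the fingers and slide above 2 N), for 0.3 s.
At the end, for the whole second after the job is handed in: All three chips lie outside the jig's outline; the scraper stands upright (within 0.15 rad) on the table, let go, at rest; the slide is still and its pointer within 5 mm of the middle of the red mark, held there by the fingers alone (more than 2 N) (all of step 1 and all of step 2 and all of step 3 and contact force between scraper and slide below 0.3 N); the arm keeps its last pose, push and grip.
It fails at once if the glue bottle is shifted more than 30 mm or tipped over (distance of glue from where it was at the start of the episode above 0.03 m or angle between glue's own z axis and vertical above 0.5 rad).
It fails at once if the brush pot is shifted more than 30 mm or tipped over (distance of brush_pot from where it was at the start of the episode above 0.03 m or angle between brush_pot's own z axis and vertical above 0.5 rad).
It fails at once if the kit box is shifted more than 30 mm or tipped over (distance of kit_box from where it was at the start of the episode above 0.03 m or angle between kit_box's own z axis and vertical above 0.5 rad).
It fails at once if a chip on the jig is touched by the fingers or the arm ((not (x of chip_a in the frame of jig above 0.09 m or x of chip_a in the frame of jig below -0.09 m or y of chip_a in the frame of jig above 0.16 m or y of chip_a in the frame of jig below -0.16 m) and contact force between the fingers and chip_a above 0.5 N) or (not (x of chip_a in the frame of jig above 0.09 m or x of chip_a in the frame of jig below -0.09 m or y of chip_a in the frame of jig above 0.16 m or y of chip_a in the frame of jig below -0.16 m) and contact force between the arm and chip_a above 0.5 N) or (not (x of chip_b in the frame of jig above 0.09 m or x of chip_b in the frame of jig below -0.09 m or y of chip_b in the frame of jig above 0.16 m or y of chip_b in the frame of jig below -0.16 m) and contact force between the fingers and chip_b above 0.5 N) or (not (x of chip_b in the frame of jig above 0.09 m or x of chip_b in the frame of jig below -0.09 m or y of chip_b in the frame of jig above 0.16 m or y of chip_b in the frame of jig below -0.16 m) and contact force between the arm and chip_b above 0.5 N) or (not (x of chip_c in the frame of jig above 0.09 m or x of chip_c in the frame of jig below -0.09 m or y of chip_c in the frame of jig above 0.16 m or y of chip_c in the frame of jig below -0.16 m) and contact force between the fingers and chip_c above 0.5 N) or (not (x of chip_c in the frame of jig above 0.09 m or x of chip_c in the frame of jig below -0.09 m or y of chip_c in the frame of jig above 0.16 m or y of chip_c in the frame of jig below -0.16 m) and contact force between the arm and chip_c above 0.5 N)).
It also fails if it takes over 64 s, if anything falls off the work surface, if the arm or the gripper's body presses on something with over 40 N, if the wrist force passes 120 N, or if a joint passes its speed limit or range.

### The arm

A 6-joint arm with a two-finger parallel gripper is mounted at the origin on the work surface. World frame = base frame: x ahead of the robot, y to its left, z up, the work surface at z = 0. Lengths are in m, angles in degrees, forces in N, time in s.
With the tool pointing down it reaches from about 0.275 to 0.725 m from the base axis. Payload 15.9 kg.
Tool frame: the origin (TCP) lies midway between the tips of the shut fingers; the grasp point (between the pads) lies 19 mm behind it; z points along the fingers, y is the line along which they close (so a half turn about z gives the same grasp; the last joint's range is limited). The gripper opens to 85 mm and grips with 20 to 120 N. Pads are 22 mm wide; open, the fingers measure 114 mm over their backs; the gripper's body (76 mm by 85 mm) begins 54 mm behind the grasp point. The pads swing forward as they close: fully open they stand 13 mm farther back than shut.
Start: joints at [-73.912, 12.198, -1.971, 75.831, 0, 90], TCP at [0.139, -0.48, 0.231] pointing down, gripper open.
Joint ranges: [-170.91, 170.91], [-42.67, 98.43], [-65.05, 77.54], [-120.47, 116.71], [-90, 82.35], [-180, 180]. Speed limits (degrees/s): [108.29, 108.29, 136.94, 147.25, 180, 180].

### API

Orientations are given as [roll, pitch, yaw] about the fixed x, y, z axes, in that order (R = Rz(yaw) Ry(pitch) Rx(roll)).
In Python, from bench import bot gives the robot as it stands.
- The arm moves only by the tool tcp_steps, called after "Call:" in YAML: its name, and indented under it one key for each argument. Schema: {"type":"object","properties":{"offsets":{"type":"array","items":{"type":"array","prefixItems":[{"type":"array","items":{"type":"number"},"minItems":3,"maxItems":3},{"type":"array","items":{"type":"number"},"minItems":3,"maxItems":3},{"type":"number"}],"minItems":3,"maxItems":3},"minItems":1,"maxItems":20},"force":{"type":"number"},"only":{"type":"string"},"quiet":{"type":"boolean"},"lines":{"type":"string"}},"required":["offsets"],"additionalProperties":false}. offsets is a list of rows, 1 to 20 of them, each written [[rx, ry, rz], [dx, dy, dz], opening]: a rotation vector rx, ry, rz in degrees, then dx, dy, dz in m, then the opening from 0.0 (shut) to 1.0 (fully open); each row is the pose to reach, as a shift and turn from the pose commanded when the call began, along the tool's axes at that moment; what a row does not reach only later rows make up. A row lasts 1/12 s, in which the tool goes at most 0.0417 m and 7.16 degrees, less where a joint would pass 70% of its speed; a pose out of reach is approached as far as the arm can. The fingers move at their own pace and stop on an object; force is the grip in N (left out, the last holds). Time passes only in rows, so rows that do not move let the fingers close. The tool returns the time, the measured TCP pose, the force, the opening and the grip force at its end. only (a regular expression) keeps the lines of the reply that match it, lines (a string "A,B") keeps lines A to B, and quiet returns only ok. Input that does not fit is refused with a message, and nothing moves.
- bot.observe(): the state, without advancing time (a new reading comes with each control period).
- bot.get_image(name): name is "side" or "top" or "wrist"; returns a dict with "img" (480x640x3 uint8, red, green, blue), "intrinsics" (3x3 intrinsics, pixels), "dist" ([k1, k2, p1, p2, k3] as OpenCV has them; the pictures are not rectified), "world_from_camera" (4x4, takes a point from camera to world coordinates); the wrist camera has in their place "tool_from_camera" (4x4, takes a point from camera to tool coordinates, whose origin is the TCP and whose axes are the flange's). Camera axes: x right, y down, z forward; pixel columns grow to the right and rows downward; lengths in m; the calibration is good to about 2 mm. A picture is of the moment at which its call begins: read the wrist's pose just before it. There is no depth.
- bot.job_done(): hands the job in; it is judged then, once.
The state is a dict: "time_s": time; "joint_positions": joint angles; "joint_velocities": joint speeds; "effort": joint torques, N m; "position": TCP position; "tool_rot": TCP orientation; "ft_force": force on the tool from outside, world axes, zero at the start; "torque": the same for the moment, N m; "opening": opening from 0.0 (shut) to 1.0 (fully open); "grasp_force": force on a finger pad.
Only numpy, scipy, OpenCV 4.12 (cv2) and the standard library are available. Lean on these libraries where they do the work, as an engineer would, in place of code of your own. Each camera call takes 0.05 s, during which the arm holds its last target. There are 200 camera calls.

## Working session

There is one attempt and no reset: what is moved stays moved. The work goes in short steps, Python scripts to look and compute and a tool call to move; the robot and the scene stay as the last step left them, time stands still between calls to the robot, and variables do not carry over. Pictures are saved under pics/ and viewed, at most 12 in all, crops included, and the job is handed in when it is done.

```bash
ls; mkdir -p pics
```

Run:
```python
from bench import bot
import cv2,pickle
s=bot.observe();print(s)
d={}
for n in("top","side"):
    d[n]=bot.get_image(n);cv2.imwrite(f"pics/{n}0.png",d[n]["img"][:,:,::-1]);print(n,d[n]["intrinsics"],d[n]["dist"],d[n]["world_from_camera"])
pickle.dump(d,open("d0.pkl","wb"))
```

```text
bench.py
pics
{'time_s': 0.0, 'joint_positions': array([-7.39104941e+01,  1.22255014e+01, -2.00763334e+00,  7.58287552e+01,
       -6.93760797e-05,  9.00004041e+01]), 'joint_velocities': array([-0.06426342, -0.03165295, -0.02181579, -0.05246536,  0.08911985,
       -0.03717067]), 'effort': array([-1.71658987e-03, -6.86151695e+01,  4.87122273e+01,  1.79549831e-02,
       -4.78996299e-05, -1.52954027e-05]), 'position': array([ 0.13848172, -0.48011259,  0.23081425]), 'tool_rot': array([-1.79938110e+02,  6.98125483e-05,  1.60891018e+01]), 'ft_force': array([-0.1369479 ,  0.10420136, -0.54677813]), 'torque': array([0.02641357, 0.03698936, 0.00498523]), 'grasp_force': 0.0, 'opening': 0.996686044045156}
top [[530.36850822   0.         319.03530545]
 [  0.         530.36850822 235.78290441]
 [  0.           0.           1.        ]] [-0.14923809  0.          0.          0.          0.        ] [[ 0.00986984 -0.9844106   0.17560855  0.36143435]
 [-0.99994646 -0.01026226 -0.00132662  0.02663936]
 [ 0.00310808 -0.17558606 -0.98445918  1.32389478]
 [ 0.          0.          0.          1.        ]]
side [[479.1072847    0.         320.6627805 ]
 [  0.         479.1072847  244.61028771]
 [  0.           0.           1.        ]] [0.00992569 0.         0.         0.         0.        ] [[ 0.97920897 -0.13358536  0.15265893  0.4401585 ]
 [-0.20244442 -0.59572975  0.77725306 -0.69950688]
 [-0.01288616 -0.79199812 -0.61038752  0.63304546]
 [ 0.          0.          0.          1.        ]]
```

View pics/top0.png

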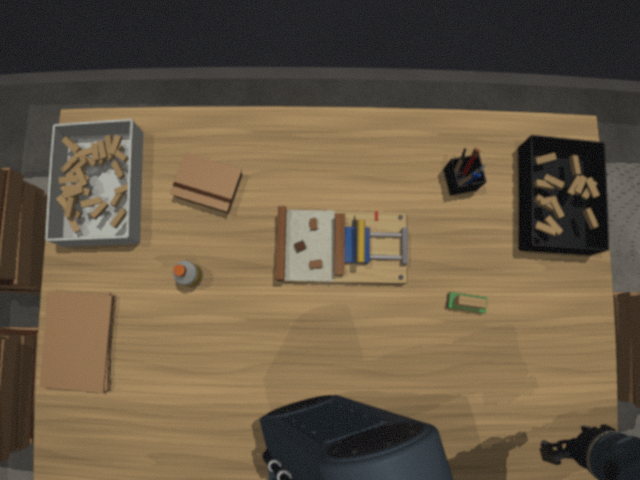

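View pics/side0.png

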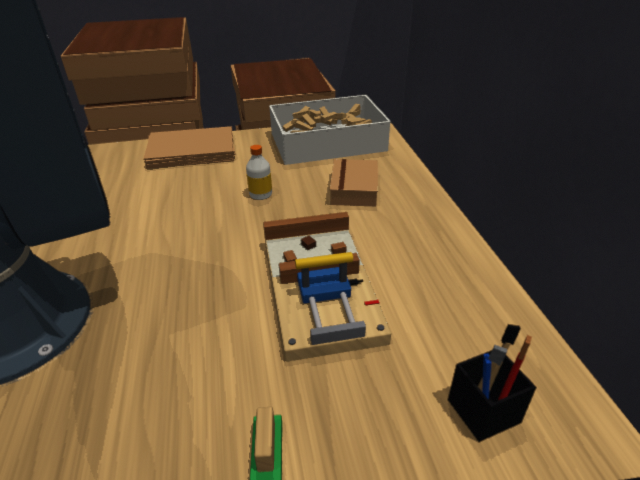

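The top view shows the jig at about (340,246), fence to the left, with chips at (313,224), (299,246) and (316,265). The red mark is at (376,216), the bar at (361,240), the scraper at right (467,302) and the glue bottle at left (186,274). The side view agrees, with the scraper cut off at the bottom (265,450). Next I'll measure these.

Create h.py:
```python
import numpy as np,cv2
from scipy.spatial.transform import Rotation as R
def tool(s):
    T=np.eye(4);T[:3,:3]=R.from_euler('xyz',s["tool_rot"],degrees=True).as_matrix();T[:3,3]=s["position"];return T
def wfc(d,s=None): return d["world_from_camera"] if "world_from_camera" in d else tool(s)@d["tool_from_camera"]
def ray(d,px,s=None):
    T=wfc(d,s);p=cv2.undistortPoints(np.array(px,float).reshape(-1,1,2),d["intrinsics"],np.array(d["dist"]))[:,0]
    return T[:3,3],np.c_[p,np.ones(len(p))]@T[:3,:3].T
def onz(d,px,z,s=None):
    o,v=ray(d,px,s);return o+v*((z-o[2])/v[:,2])[:,None]
def tri(rays): # [(o,v)] -> point, residual
    A=np.zeros((3,3));b=np.zeros(3);L=[]
    for o,v in rays:
        v=v/np.linalg.norm(v);P=np.eye(3)-np.outer(v,v);A+=P;b+=P@o;L.append((P,o))
    x=np.linalg.solve(A,b);return x,max(np.linalg.norm(P@(x-o)) for P,o in L)
def proj(d,X,s=None):
    T=np.linalg.inv(wfc(d,s));return cv2.projectPoints(np.array(X,float).reshape(-1,1,3),cv2.Rodrigues(T[:3,:3])[0],T[:3,3],d["intrinsics"],np.array(d["dist"]))[0][:,0]
def blobs(img,lo,hi,roi=None,amin=8):
    h=cv2.cvtColor(img,cv2.COLOR_RGB2HSV);m=cv2.inRange(h,lo,hi)
    if roi: k=np.zeros_like(m);x0,y0,x1,y1=roi;k[y0:y1,x0:x1]=255;m&=k
    out=[]
    for c in cv2.findContours(m,cv2.RETR_EXTERNAL,cv2.CHAIN_APPROX_NONE)[0]:
        if len(c)>=4 and cv2.contourArea(c)>=amin: out.append((cv2.contourArea(c),cv2.minAreaRect(c),c))
    return sorted(out,key=lambda t:-t[0])
```

Run:
```python
import pickle;from h import *
np.set_printoptions(precision=4,suppress=True)
d=pickle.load(open("d0.pkl","rb"));
C={"green":((45,80,40),(80,255,255)),"yellow":((20,170,90),(32,255,255)),"red":((0,190,120),(6,255,255)),"red2":((174,190,100),(180,255,255)),"blue":((100,150,60),(125,255,255)),"white":((0,0,110),(60,50,255))}
for n in d:
  roi=(265,195,500,330) if n=="top" else (225,200,400,480)
  for k,(lo,hi) in C.items():
    for a,r,_ in blobs(d[n]["img"],lo,hi,roi)[:2]: print(n,k,a,np.array(r[0]),np.array(r[1]),r[2],onz(d[n],[r[0]],{"yellow":.105,"green":.025}.get(k,.03))[0])
```

```text
top green 79.5 [454.  300.5] [15. 12.] 90.0 [ 0.4345 -0.3095  0.025 ]
top green 15.0 [481.  310.5] [3. 8.] 90.0 [ 0.4098 -0.3772  0.025 ]
top yellow 77.5 [360. 247.] [26.  4.] 90.0 [ 0.5533 -0.0706  0.105 ]
top blue 12.5 [348.5 237. ] [ 5. 14.] 0.0 [ 0.5899 -0.0482  0.03  ]
top white 3188.5 [308.9139 245.1653] [47.2934 70.3236] 0.9548412561416626 [0.5684 0.0497 0.03  ]
top white 102.5 [405. 245.] [34.  4.] 90.0 [ 0.5712 -0.1887  0.03  ]
side green 748.0 [265.5 447. ] [64. 31.] 90.0 [ 0.4297 -0.3452  0.025 ]
side yellow 420.5 [323.6461 259.1693] [ 9.1786 57.5521] 82.87498474121094 [ 0.5689 -0.0688  0.105 ]
side red 27.5 [371.42 301.94] [ 3.1113 13.2936] 81.8698959350586 [ 0.6453 -0.1152  0.03  ]
side blue 814.0 [323.8145 281.6646] [25.6978 50.1299] 82.09283447265625 [ 0.5737 -0.0443  0.03  ]
side white 1263.0 [310.1667 247.1161] [35.5615 87.2022] 73.76764678955078 [0.5683 0.0649 0.03  ]
side white 107.5 [315.5713 312.9542] [33.0417  7.2798] 68.5522689819336 [ 0.5429 -0.1204  0.03  ]
```

Call:
tcp_steps:
  offsets:
    - [[0,0,-74],[0.27,-0.06,-0.03],1]
    - [[0,0,-74],[0.27,-0.06,-0.03],1]
    - [[0,0,-74],[0.27,-0.06,-0.03],1]
    - [[0,0,-74],[0.27,-0.06,-0.03],1]
    - [[0,0,-74],[0.27,-0.06,-0.03],1]
    - [[0,0,-74],[0.27,-0.06,-0.03],1]
    - [[0,0,-74],[0.27,-0.06,-0.03],1]
    - [[0,0,-74],[0.27,-0.06,-0.03],1]
    - [[0,0,-74],[0.27,-0.06,-0.03],1]
    - [[0,0,-74],[0.27,-0.06,-0.03],1]
    - [[0,0,-74],[0.27,-0.06,-0.03],1]
    - [[0,0,-74],[0.27,-0.06,-0.03],1]
    - [[0,0,-74],[0.27,-0.06,-0.03],1]

```text
time_s: 1.18
position: [0.3813, -0.3479, 0.2611]
tool_rot: [-180.0, -0.0, 90.0]
ft_force: [-0.6, 0.3, -0.1]
opening: 1.0
grasp_force: 0.0
```

Run:
```python
from bench import bot
import cv2,pickle
s=bot.observe();w=bot.get_image("wrist");print(w["tool_from_camera"],w["intrinsics"]);cv2.imwrite("pics/w1.png",w["img"][:,:,::-1]);pickle.dump((s,w),open("w1.pkl","wb"));print(s["position"],s["tool_rot"],s["joint_positions"])
```

```text
[[-1.01826438e-03 -9.55672608e-01 -2.94429667e-01  7.50281116e-02]
 [ 9.99999436e-01 -8.83785190e-04 -5.89799612e-04 -2.52096063e-05]
 [ 3.03442754e-04 -2.94430102e-01  9.55672969e-01 -1.42628980e-01]
 [ 0.00000000e+00  0.00000000e+00  0.00000000e+00  1.00000000e+00]] [[375.71933662   0.         319.26992979]
 [  0.         375.71933662 237.27056958]
 [  0.           0.           1.        ]]
[ 0.3812762  -0.34786052  0.2610801 ] [-1.79979827e+02 -1.86910023e-02  8.99757829e+01] [-4.23761580e+01  1.40238160e+01  4.64450993e+00  8.06481937e+01
  2.23074959e-04  4.76480557e+01]
```

View pics/w1.png

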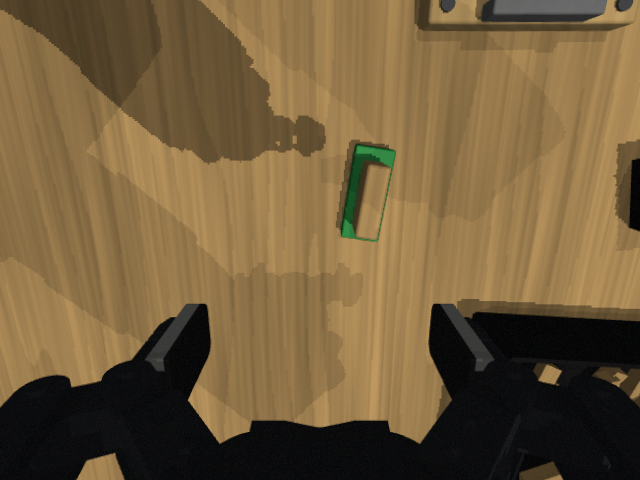

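The wrist view shows the scraper's foot with corners near (358,144), (396,151), (379,241) and (341,237). Its long axis is turned about -10° from world y, and the jig's end block is at the upper right.

Create scr.py:
```python
from h import *
def foot(w,s):
    b=[c for a,r,c in blobs(w["img"],(45,80,40),(85,255,255),(250,60,500,420),5)]
    r=cv2.minAreaRect(np.vstack(b));return cv2.boxPoints(r),cv2.approxPolyDP(cv2.convexHull(np.vstack(b)),4,True)[:,0]
```

Run:
```python
import pickle;from scr import *
np.set_printoptions(precision=4,suppress=True)
s,w=pickle.load(open("w1.pkl","rb"));bx,ap=foot(w,s);print(ap.tolist())
P=onz(w,ap,.025,s);print(P)
```

```text
[[356, 144], [395, 152], [376, 241], [341, 235]]
[[ 0.417  -0.294   0.025 ]
 [ 0.4556 -0.3017  0.025 ]
 [ 0.4409 -0.3936  0.025 ]
 [ 0.4038 -0.387   0.025 ]]
```

Call:
tcp_steps:
  offsets:
    - [[0,0,10],[0.0,0.03,0.08],1]
    - [[0,0,10],[0.0,0.03,0.08],1]
    - [[0,0,10],[0.0,0.03,0.08],1]

```text
time_s: 1.48
position: [0.4107, -0.346, 0.1751]
tool_rot: [-179.7, -0.2, 79.8]
ft_force: [-1.1, 0.4, -1.2]
opening: 1.005
grasp_force: 0.0
```

Run:
```python
from bench import bot
import pickle;from scr import *
np.set_printoptions(precision=4,suppress=True)
s=bot.observe();w=bot.get_image("wrist");cv2.imwrite("pics/w2.png",w["img"][:,:,::-1]);pickle.dump((s,w),open("w2.pkl","wb"))
bx,ap=foot(w,s);print(s["position"],s["tool_rot"],ap.tolist());P=onz(w,ap,.025,s);print(P)
```

```text
[ 0.4107 -0.346   0.1751] [-179.6501   -0.2259   79.8212] [[367, 152], [368, 266], [322, 269], [318, 154]]
[[ 0.4549 -0.2998  0.025 ]
 [ 0.4426 -0.3919  0.025 ]
 [ 0.4044 -0.3879  0.025 ]
 [ 0.4179 -0.2947  0.025 ]]
```

View pics/w2.png

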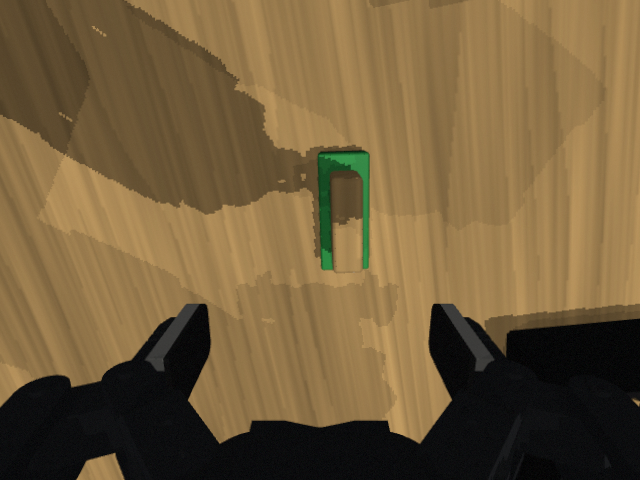

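The foot's top corners agree between the two views at z = 25 mm, which puts the scraper at (0.430,-0.344) with yaw about -8°. I'll move above it, then descend.

Call:
tcp_steps:
  offsets:
    - [[0,0,-2],[0.007,0.017,0.03],1]
    - [[0,0,-2],[0.007,0.017,0.06],1]
    - [[0,0,-2],[0.007,0.017,0.08],1]
    - [[0,0,-2],[0.007,0.017,0.08],1]

```text
time_s: 1.87
position: [0.4279, -0.343, 0.0993]
tool_rot: [-179.8, -0.1, 82.1]
ft_force: [-1.3, 0.3, -1.0]
opening: 1.001
grasp_force: 0.0
```

Run:
```python
from bench import bot
import pickle;from scr import *
np.set_printoptions(precision=4,suppress=True)
s=bot.observe();w=bot.get_image("wrist")
bx,ap=foot(w,s);print(s["position"],s["tool_rot"],ap.tolist());P=onz(w,ap,.025,s);print(P)
```

```text
[ 0.4279 -0.343   0.0993] [-179.7962   -0.116    82.112 ] [[354, 171], [358, 195], [353, 318], [294, 320], [291, 175], [295, 170]]
[[ 0.4538 -0.2981  0.025 ]
 [ 0.4545 -0.3123  0.025 ]
 [ 0.4426 -0.3917  0.025 ]
 [ 0.4047 -0.3879  0.025 ]
 [ 0.4177 -0.2954  0.025 ]
 [ 0.4204 -0.2929  0.025 ]]
```

Call:
tcp_steps:
  offsets:
    - [[0,0,0],[0,0.002,0.03],1]
    - [[0,0,0],[0,0.002,0.055],1]
    - [[0,0,0],[0,0.002,0.069],1]
    - [[0,0,0],[0,0.002,0.069],1]
    - [[0,0,0],[0,0.002,0.069],0.15]
    - [[0,0,0],[0,0.002,0.069],0.15]
    - [[0,0,0],[0,0.002,0.069],0.15]
    - [[0,0,0],[0,0.002,0.069],0.15]
    - [[0,0,0],[0,0.002,0.069],0.15]
    - [[0,0,0],[0,0.002,0.069],0.15]
    - [[0,0,0],[0,0.002,0.069],0.15]
    - [[0,0,0],[0,0.002,0.069],0.15]
  force: 60

```text
time_s: 2.92
position: [0.4316, -0.3445, 0.0331]
tool_rot: [179.9, 0.0, 82.1]
ft_force: [-1.7, 0.3, 7.8]
opening: 0.248
grasp_force: 63.6
```

Call:
tcp_steps:
  offsets:
    - [[0,0,0],[0,0.002,-0.02],0.15]
    - [[0,0,0],[0,0.002,-0.06],0.15]
    - [[0,0,0],[0,0.002,-0.1],0.15]
    - [[0,0,0],[0.03,0,-0.14],0.15]
    - [[0,0,-4],[0.06,0,-0.17],0.15]
    - [[0,0,-8],[0.1,-0.01,-0.2],0.15]
    - [[0,0,-8],[0.344,-0.027,-0.2],0.15]
    - [[0,0,-8],[0.344,-0.027,-0.2],0.15]
    - [[0,0,-8],[0.344,-0.027,-0.2],0.15]
    - [[0,0,-8],[0.344,-0.027,-0.2],0.15]
    - [[0,0,-8],[0.344,-0.027,-0.2],0.15]
    - [[0,0,-8],[0.344,-0.027,-0.2],0.15]
    - [[0,0,-8],[0.344,-0.027,-0.2],0.15]
    - [[0,0,-8],[0.344,-0.027,-0.2],0.15]
    - [[0,0,-8],[0.344,-0.027,-0.2],0.15]
    - [[0,0,-8],[0.344,-0.027,-0.2],0.15]
  force: 60

```text
time_s: 4.25
position: [0.4518, -0.0005, 0.2323]
tool_rot: [-180.0, 0.0, 90.1]
ft_force: [-0.4, 0.4, -1.8]
opening: 0.248
grasp_force: 62.4
```

Run:
```python
from bench import bot
import pickle;from scr import *
s=bot.observe();w=bot.get_image("wrist");print(s["position"],s["tool_rot"],s["ft_force"]);cv2.imwrite("pics/w3.png",w["img"][:,:,::-1]);pickle.dump((s,w),open("w3.pkl","wb"))
```

```text
[ 0.45181395 -0.00049417  0.23226826] [-1.79990157e+02  1.54058012e-02  9.00579876e+01] [-0.40222874  0.4058029  -1.8071122 ]
```

View pics/w3.png

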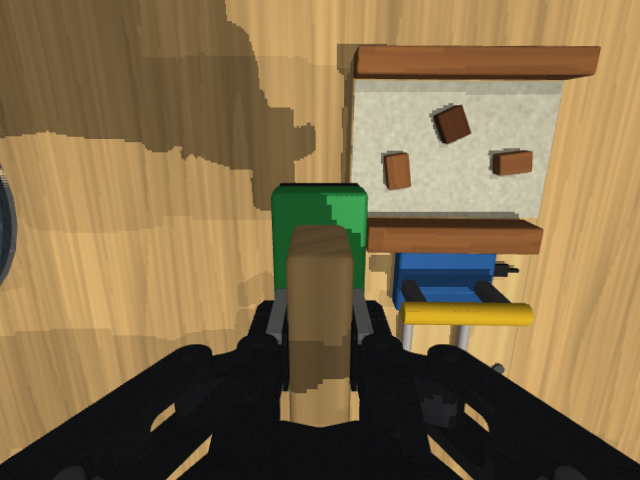

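The wrist view shows the white bed with corners at about (354,79), (563,80), (540,216) and (350,215). The chips are at (397,171), (452,124) and (512,162), the bar runs (400–532,313), and the scraper is held straight.

Run:
```python
import pickle;from h import *
np.set_printoptions(precision=4,suppress=True)
s,w=pickle.load(open("w3.pkl","rb"));d=pickle.load(open("d0.pkl","rb"))
b=blobs(w["img"],(0,0,120),(60,55,255),(335,60,600,225),500)[0]
ap=cv2.approxPolyDP(cv2.convexHull(b[2]),6,True)[:,0];print(ap.tolist());print(onz(w,ap,.03,s))
h=b[2][:,0]
for lab,edge in(("L",[(min(h[h[:,1]==y,0]),y) for y in range(95,205)]),("R",[(max(h[h[:,1]==y,0]),y) for y in range(95,205) if (h[:,1]==y).any()])):
    P=onz(w,edge,.03,s);p=np.polyfit(P[:,1],P[:,0],1);print(lab,"x at y=.05:",np.polyval(p,.05),"yaw",-np.degrees(np.arctan(p[0])))
for c in [(397,171),(452,124),(512,162)]: print("chip",onz(w,[c],.04,s)[0])
# bar: yellow, both views
ends={}
for n,(dd,ss,roi) in {"w":(w,s,(380,290,560,340)),"side":(d["side"],None,(225,200,400,480))}.items():
    h=np.vstack([c for a,r,c in blobs(dd["img"],(18,150,60),(34,255,255),roi,20)])
    r=cv2.minAreaRect(h);bp=cv2.boxPoints(r);o=bp[np.argsort(bp[:,0])];ends[n]=(o[:2].mean(0),o[2:].mean(0));print(n,ends[n],r[1])
for i in(0,1): print("bar end",tri([tuple(a if k==0 else a[0] for k,a in enumerate(ray(w,[ends["w"][i]],s))),tuple(a if k==0 else a[0] for k,a in enumerate(ray(d["side"],[ends["side"][i]])))]))
print("wristonly",onz(w,ends["w"],.105,s))
```

```text
[[355, 82], [563, 82], [537, 216], [368, 211], [352, 182]]
[[ 0.4819  0.1062  0.03  ]
 [ 0.6571  0.1053  0.03  ]
 [ 0.6558 -0.0109  0.03  ]
 [ 0.4974 -0.0059  0.03  ]
 [ 0.4816  0.0213  0.03  ]]
L x at y=.05: 0.48420424539767576 yaw 7.1522225384446685
R x at y=.05: 0.6563110632947761 yaw -0.7779862134597659
chip [0.5202 0.0326 0.04  ]
chip [0.5644 0.0721 0.04  ]
chip [0.6199 0.0401 0.04  ]
w (array([399.9788, 312.593 ], dtype=float32), array([533.0751, 314.3676], dtype=float32)) (133.10816955566406, 22.51799964904785)
side (array([294.9657, 263.7498], dtype=float32), array([352.2589, 255.886 ], dtype=float32)) (10.95610523223877, 57.830360412597656)
bar end (array([ 0.5171, -0.0714,  0.1057]), np.float64(0.001047909235013383))
bar end (array([ 0.62  , -0.072 ,  0.1064]), np.float64(0.0008137402298324082))
wristonly [[ 0.5161 -0.0717  0.105 ]
 [ 0.6218 -0.0729  0.105 ]]
```

Call:
tcp_steps:
  offsets:
    - [[0,0,0.7],[0.045,0.003,0.03],0.15]
    - [[0,0,0.7],[0.045,0.003,0.07],0.15]
    - [[0,0,0.7],[0.045,0.003,0.1],0.15]
    - [[0,0,0.7],[0.045,0.003,0.12],0.15]
    - [[0,0,0.7],[0.045,0.003,0.12],0.15]
  force: 60

```text
time_s: 4.72
position: [0.4521, 0.0441, 0.1085]
tool_rot: [-179.6, 0.0, 89.3]
ft_force: [-1.4, 0.2, -2.4]
opening: 0.25
grasp_force: 62.2
```

Run:
```python
from bench import bot
import pickle;from scr import *
np.set_printoptions(precision=4,suppress=True)
s,w=pickle.load(open("w3.pkl","rb"))
for k in (0,1):
    if k: s=bot.observe();w=bot.get_image("wrist")
    bl=blobs(w["img"],(45,80,40),(85,255,255),(250,60,500,420),50);h=np.vstack([b[2] for b in bl])[:,0]
    z=s["position"][2]-.033+.025
    y0=h[:,1].min();row=h[np.abs(h[:,1]-(y0+8))<2];px=[(row[:,0].min(),y0+8),(row[:,0].max(),y0+8),(320,y0)]
    P=onz(w,px,z,s);print(px,P-s["position"],s["position"],s["tool_rot"])
b=blobs(w["img"],(0,0,120),(60,55,255),(335,20,639,300),500)[0]
ap=cv2.approxPolyDP(cv2.convexHull(b[2]),6,True)[:,0];print(ap.tolist());print(onz(w,ap,.03,s))
cv2.imwrite("pics/w4.png",w["img"][:,:,::-1])
```

```text
[(np.int32(272), np.int32(194)), (np.int32(366), np.int32(194)), (320, np.int32(186))] [[-0.0193  0.047  -0.008 ]
 [ 0.0188  0.047  -0.008 ]
 [ 0.0001  0.0502 -0.008 ]] [ 0.4518 -0.0005  0.2323] [-179.9902    0.0154   90.058 ]
[(np.int32(271), np.int32(194)), (np.int32(366), np.int32(194)), (320, np.int32(186))] [[-0.0191  0.0472 -0.008 ]
 [ 0.0193  0.0467 -0.008 ]
 [ 0.0008  0.0502 -0.008 ]] [0.4521 0.0441 0.1085] [-179.6299    0.048    89.3041]
[[638, 141], [638, 299], [365, 299], [372, 142]]
[[0.6307 0.1053 0.03  ]
 [0.6534 0.0076 0.03  ]
 [0.4806 0.0087 0.03  ]
 [0.4823 0.1074 0.03  ]]
```

View pics/w4.png

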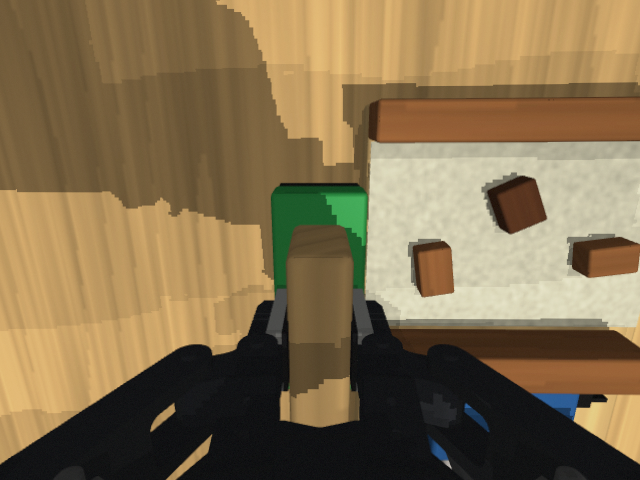

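The scraper is aligned with the lane and its centre is at y≈0.046. The nearest chip starts well ahead of the foot. I'll lower it to just above the bed plane and begin the sweep.

Call:
tcp_steps:
  offsets:
    - [[0,0,0],[0,0,0.025],0.15]
    - [[0,0,0],[0,0,0.044],0.15]
    - [[0,0,0],[0,0,0.044],0.15]
    - [[0,0,0],[0,0.02,0.044],0.15]
    - [[0,0,0],[0,0.035,0.044],0.15]
    - [[0,0,0],[0,0.035,0.044],0.15]
  force: 60

```text
time_s: 5.27
position: [0.4936, 0.0444, 0.0709]
tool_rot: [179.8, -0.0, 89.3]
ft_force: [-0.3, -0.4, -1.6]
opening: 0.245
grasp_force: 62.4
```

Call:
tcp_steps:
  offsets:
    - [[0,0,0],[0,0,0],0.15]

```text
time_s: 5.35
position: [0.4913, 0.0444, 0.0702]
tool_rot: [179.9, -0.0, 89.3]
ft_force: [-0.1, 0.3, -1.6]
opening: 0.25
grasp_force: 62.4
```

Call:
tcp_steps:
  offsets:
    - [[0,0,0],[0,0,0.003],0.15]
    - [[0,0,0],[0,0,0.003],0.15]
    - [[0,0,0],[0,0,0.003],0.15]

```text
time_s: 5.6
position: [0.4894, 0.0448, 0.0657]
tool_rot: [-180.0, -0.0, 89.4]
ft_force: [-0.3, -0.1, -2.0]
opening: 0.25
grasp_force: 62.4
```

Run:
```python
from bench import bot
import cv2
w=bot.get_image("wrist")["img"];cv2.imwrite("pics/w5.png",w[:,:,::-1])
print(bot.observe())
```

```text
{'time_s': 5.65, 'joint_positions': array([ 5.22950578e+00,  1.67430404e+01, -2.09673085e+01,  5.22880145e+01,
       -6.69673613e-04,  9.58457916e+01]), 'joint_velocities': array([ 0.14245881,  0.09235903,  0.14881861, -0.00657156,  0.01322606,
        0.02471094]), 'effort': array([-1.16699568e-01, -7.10260320e+01,  4.37560809e+01, -2.58009413e-04,
       -3.31906689e-03, -6.26817273e-04]), 'position': array([0.48949652, 0.04479815, 0.06564031]), 'tool_rot': array([1.79998304e+02, 4.99497277e-04, 8.93837142e+01]), 'ft_force': array([-0.71014639, -0.03879601, -2.23492078]), 'torque': array([ 0.01114518,  0.03808986, -0.06165095]), 'grasp_force': 62.44269132614136, 'opening': 0.24693154585939342}
```

View pics/w5.png

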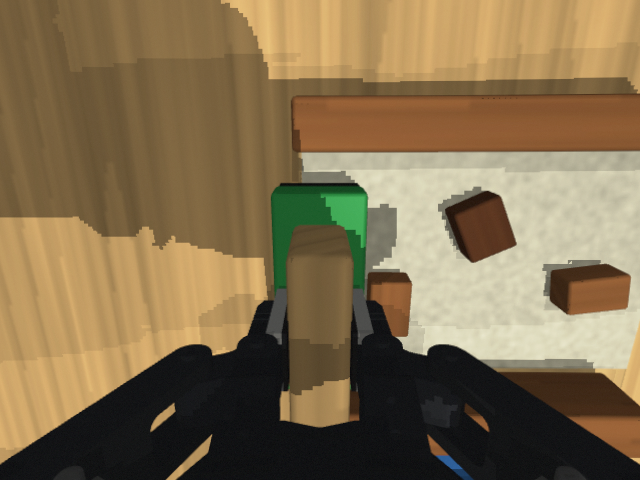

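The chip is flush against the foot's leading face at (390,300), and the fingers are well above it. Next is the sweep.

Call:
tcp_steps:
  offsets:
    - [[0,0,0],[0,0.012,0.001],0.15]
    - [[0,0,0],[0,0.024,0.001],0.15]
    - [[0,0,0],[0,0.036,0.001],0.15]
    - [[0,0,0],[0,0.048,0.001],0.15]
    - [[0,0,0],[0,0.06,0.001],0.15]
    - [[0,0,0],[0,0.072,0.001],0.15]
    - [[0,0,0],[0,0.084,0.001],0.15]
    - [[0,0,0],[0,0.096,0.001],0.15]
    - [[0,0,0],[0,0.108,0.001],0.15]
    - [[0,0,0],[0,0.12,0.001],0.15]
    - [[0,0,0],[0,0.132,0.001],0.15]
    - [[0,0,0],[0,0.144,0.001],0.15]
    - [[0,0,0],[0,0.156,0.001],0.15]
    - [[0,0,0],[0,0.168,0.001],0.15]
    - [[0,0,0],[0,0.18,0.001],0.15]
    - [[0,0,0],[0,0.192,0.001],0.15]
    - [[0,0,0],[0,0.2,0.001],0.15]
    - [[0,0,0],[0,0.2,0.001],0.15]

```text
time_s: 7.15
position: [0.6906, 0.0427, 0.0641]
tool_rot: [180.0, 0.0, 89.4]
ft_force: [-0.1, -0.4, -1.9]
opening: 0.253
grasp_force: 62.5
```

Run:
```python
from bench import bot
from h import *
for n in("top","side"): cv2.imwrite(f"pics/{n}6.png",bot.get_image(n)["img"][:,:,::-1])
a=cv2.imread("pics/side6.png")[150:430,200:500];b=cv2.imread("pics/top6.png")[150:330,230:430]
a=cv2.resize(a,(400,373));b=cv2.resize(b,(400,360),interpolation=cv2.INTER_CUBIC)
cv2.imwrite("pics/c6.png",np.hstack([a[:360],b]))
```

```text
(no output)
```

View pics/c6.png

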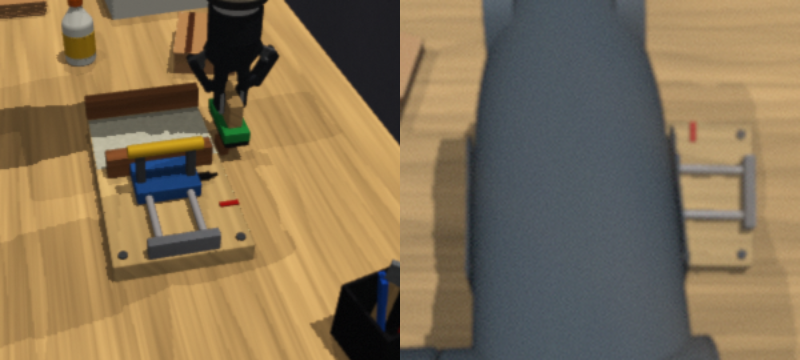

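The side view shows the bed clear: the scraper is beyond the +x edge with a chip on the table below it at about (225,150), and the red mark is at (228,203). I'll lift and carry the scraper back to its original spot.

Call:
tcp_steps:
  offsets:
    - [[0,0,0],[0,0,-0.04],0.15]
    - [[0,0,0],[0,0,-0.08],0.15]
    - [[0,0,0],[0,0,-0.12],0.15]
    - [[0,0,0],[0,0,-0.16],0.15]
    - [[0,0,0],[-0.385,-0.26,-0.18],0.15]
    - [[0,0,0],[-0.385,-0.26,-0.18],0.15]
    - [[0,0,0],[-0.385,-0.26,-0.18],0.15]
    - [[0,0,0],[-0.385,-0.26,-0.18],0.15]
    - [[0,0,0],[-0.385,-0.26,-0.18],0.15]
    - [[0,0,0],[-0.385,-0.26,-0.18],0.15]
    - [[0,0,0],[-0.385,-0.26,-0.18],0.15]
    - [[0,0,0],[-0.385,-0.26,-0.18],0.15]
    - [[0,0,0],[-0.385,-0.26,-0.18],0.15]
    - [[0,0,0],[-0.385,-0.26,-0.18],0.15]
    - [[0,0,0],[-0.385,-0.26,-0.18],0.15]
    - [[0,0,0],[-0.385,-0.26,-0.18],0.15]
    - [[0,0,0],[-0.385,-0.26,-0.18],0.15]
    - [[0,0,0],[-0.385,-0.26,-0.18],0.15]

```text
time_s: 8.75
position: [0.4251, -0.3392, 0.2444]
tool_rot: [180.0, -0.0, 89.3]
ft_force: [0.4, 0.3, -1.6]
opening: 0.248
grasp_force: 62.2
```

Run:
```python
from bench import bot
from h import *
import pickle
d={}
for n in("top","side"): d[n]=bot.get_image(n)
pickle.dump(d,open("d7.pkl","wb"))
a=d["side"]["img"][180:380,220:420];b=d["top"]["img"][170:300,250:430]
cv2.imwrite("pics/c7.png",np.hstack([cv2.resize(a,(400,400),interpolation=2),cv2.resize(b,(400,289),interpolation=2)[:289].copy() if 0 else cv2.copyMakeBorder(cv2.resize(b,(400,289),interpolation=2),0,111,0,0,0)])[:,:,::-1])
```

```text
(no output)
```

View pics/c7.png

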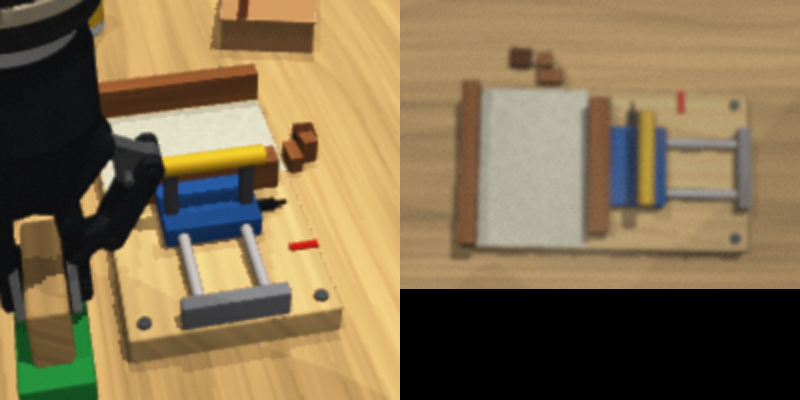

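All three chips lie on the table beyond the +x edge, at right-panel pixels (520,58), (543,58) and (549,76). The bed is empty. Now I'll set the scraper down.

Call:
tcp_steps:
  offsets:
    - [[0,0,0],[0,0,0.04],0.15]
    - [[0,0,0],[0,0,0.08],0.15]
    - [[0,0,0],[0,0,0.12],0.15]
    - [[0,0,0],[0,0,0.16],0.15]
    - [[0,0,0],[0,0,0.19],0.15]
    - [[0,0,0],[0,0,0.2],0.15]
    - [[0,0,0],[0,0,0.205],0.15]
    - [[0,0,0],[0,0,0.207],0.15]
    - [[0,0,0],[0,0,0.207],0.15]
    - [[0,0,0],[0,0,0.207],0.15]
    - [[0,0,0],[0,0,0.207],0.15]

```text
time_s: 9.77
position: [0.4266, -0.3401, 0.0388]
tool_rot: [179.9, 0.1, 89.4]
ft_force: [-0.2, 0.3, -3.0]
opening: 0.25
grasp_force: 62.3
```

Call:
tcp_steps:
  offsets:
    - [[0,0,0],[0,0,0.002],0.15]
    - [[0,0,0],[0,0,0.004],0.15]
    - [[0,0,0],[0,0,0.005],0.15]
    - [[0,0,0],[0,0,0.005],0.15]
    - [[0,0,0],[0,0,0.005],0.15]

```text
time_s: 10.18
position: [0.4259, -0.3397, 0.0331]
tool_rot: [180.0, 0.0, 89.4]
ft_force: [-3.2, 3.6, 11.7]
opening: 0.249
grasp_force: 64.1
```

Contact with the table felt (12 N). I'll release and rise.

Call:
tcp_steps:
  offsets:
    - [[0,0,0],[0,0,-0.001],1]
    - [[0,0,0],[0,0,-0.001],1]
    - [[0,0,0],[0,0,-0.001],1]
    - [[0,0,0],[0,0,-0.001],1]
    - [[0,0,0],[0,0,-0.001],1]
    - [[0,0,0],[0,0,-0.001],1]
    - [[0,0,0],[0,0,-0.03],1]
    - [[0,0,0],[0,0,-0.07],1]
    - [[0,0,0],[0,0,-0.11],1]
    - [[0,0,0],[0,0,-0.15],1]
    - [[0,0,0],[0,0,-0.19],1]
    - [[0,0,0],[0,0,-0.21],1]
    - [[0,0,0],[0,0,-0.21],1]

```text
time_s: 11.27
position: [0.4272, -0.3406, 0.2473]
tool_rot: [179.7, 0.3, 89.4]
ft_force: [1.1, -0.4, 0.1]
opening: 0.999
grasp_force: 0.0
```

Run:
```python
from bench import bot
from h import *;import pickle
np.set_printoptions(precision=4,suppress=True)
s=bot.observe();w=bot.get_image("wrist")
from scr import foot
bx,ap=foot(w,s);print(s["position"],s["opening"],ap.tolist(),onz(w,ap,.025,s))
# mark y & pointer from d0/d7
d=pickle.load(open("d7.pkl","rb"))
for n,roi in(("top",(360,195,400,235)),("side",(350,285,395,320))):
  for lo,hi in(((0,120,60),(9,255,255)),((172,120,60),(180,255,255))):
    for a,r,c in blobs(d[n]["img"],lo,hi,roi,3)[:2]: print(n,a,r,onz(d[n],[r[0]],.031)[0])
```

```text
[ 0.4272 -0.3406  0.2473] 0.998794604449992 [[335, 149], [335, 244], [299, 244], [296, 152]] [[ 0.4437 -0.2917  0.025 ]
 [ 0.4438 -0.3865  0.025 ]
 [ 0.407  -0.386   0.025 ]
 [ 0.4067 -0.2941  0.025 ]]
top 17.0 ((376.0, 215.5), (9.0, 2.0), 90.0) [ 0.645  -0.1169  0.031 ]
side 37.5 ((371.5099792480469, 302.0699768066406), (3.6769556999206543, 13.435029029846191), 81.8698959350586) [ 0.6451 -0.1165  0.031 ]
```

The scraper stands on the table with its foot level at (0.425,-0.340). Mark at (0.645,-0.117). Next I'll view the pointer and mark closely from above.

Call:
tcp_steps:
  offsets:
    - [[0,0,0],[0.15,0.17,0],1]
    - [[0,0,0],[0.15,0.17,0],1]
    - [[0,0,0],[0.15,0.17,0],1]
    - [[0,0,0],[0.15,0.17,0],1]
    - [[0,0,0],[0.15,0.17,0],1]
    - [[0,0,0],[0.15,0.17,0],1]
    - [[0,0,0],[0.15,0.17,0],1]
    - [[0,0,0],[0.15,0.17,0],1]

```text
time_s: 11.98
position: [0.5974, -0.1903, 0.2405]
tool_rot: [-179.9, -0.0, 89.5]
ft_force: [-0.9, -0.2, 0.0]
opening: 1.007
grasp_force: 0.0
```

Run:
```python
from bench import bot
from h import *;import pickle
np.set_printoptions(precision=4,suppress=True)
s=bot.observe();w=bot.get_image("wrist");pickle.dump((s,w),open("w8.pkl","wb"));cv2.imwrite("pics/w8.png",w["img"][:,:,::-1])
print(s["position"],s["tool_rot"])
for lo,hi in(((0,150,60),(6,255,255)),((174,150,60),(180,255,255))):
    for a,r,c in blobs(w["img"],lo,hi,None,10)[:2]: print("red",a,r,onz(w,[r[0]],.03,s)[0])
for a,r,c in blobs(w["img"],(20,150,60),(34,255,255),None,100)[:2]: print("yel",a,r,onz(w,[r[0]],.105,s)[0],onz(w,cv2.boxPoints(r),.105,s))
```

```text
[ 0.5974 -0.1903  0.2405] [-179.8654   -0.0355   89.497 ]
red 228.5 ((371.5, 123.0), (8.0, 29.0), 90.0) [ 0.6443 -0.1171  0.03  ]
yel 4259.0 ((272.5, 53.5), (29.0, 153.0), 90.0) [ 0.5667 -0.0717  0.105 ] [[ 0.5165 -0.0627  0.105 ]
 [ 0.6179 -0.0635  0.105 ]
 [ 0.6182 -0.081   0.105 ]
 [ 0.5145 -0.0802  0.105 ]]
```

View pics/w8.png

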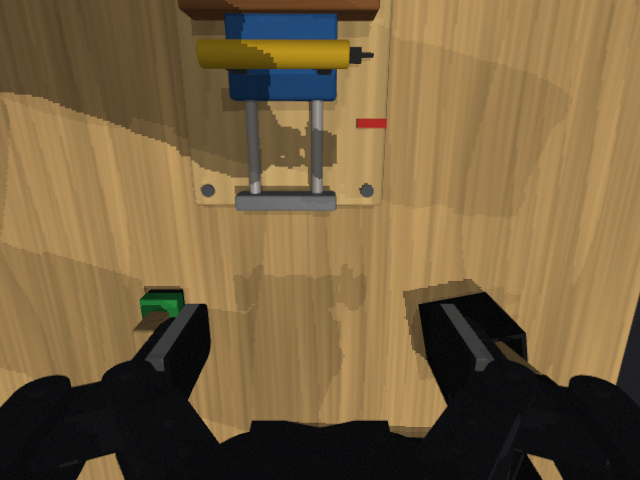

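The pointer tip is at (372,55), the mark at (371,123) and the bar centre at (272,53). I'll compute the pull and move above the bar with the gripper turned.

Run:
```python
from h import *;import pickle
s,w=pickle.load(open("w8.pkl","rb"))
print(onz(w,[(372,55)],.036,s),onz(w,[(371.5,123)],.0305,s))
s3,w3=pickle.load(open("w3.pkl","rb"));print(onz(w3,[(517,270)],.036,s3))
h=cv2.cvtColor(w["img"],cv2.COLOR_RGB2HSV)[45:66,350:385,2];print((h<60).sum(1),(h<60).sum(0))
```

```text
[[ 0.64216994 -0.06281677  0.036     ]] [[ 0.64426555 -0.11710135  0.0305    ]]
[[ 0.64222479 -0.06292807  0.036     ]]
[ 0  0 10 11 11 11 11 12 21 23 23 23 12 11 11 11 11 11  6  0  0] [16 16 16 16 17 17 17 17 17 17 15  6  4  4  4  4  4  4  4  4  4  3  3  0
  0  0  0  0  0  0  0  0  0  0  0]
```

Call:
tcp_steps:
  offsets:
    - [[0,0,-90],[0.119,-0.03,0.06],1]
    - [[0,0,-90],[0.119,-0.03,0.06],1]
    - [[0,0,-90],[0.119,-0.03,0.06],1]
    - [[0,0,-90],[0.119,-0.03,0.06],1]
    - [[0,0,-90],[0.119,-0.03,0.06],1]
    - [[0,0,-90],[0.119,-0.03,0.06],1]
    - [[0,0,-90],[0.119,-0.03,0.06],1]
    - [[0,0,-90],[0.119,-0.03,0.06],1]
    - [[0,0,-90],[0.119,-0.03,0.06],1]
    - [[0,0,-90],[0.119,-0.03,0.06],1]
    - [[0,0,-90],[0.119,-0.03,0.06],1]
    - [[0,0,-90],[0.119,-0.03,0.06],1]
    - [[0,0,-90],[0.119,-0.03,0.06],1]
    - [[0,0,-90],[0.119,-0.03,0.06],1]
    - [[0,0,-90],[0.119,-0.03,0.06],1]
    - [[0,0,-90],[0.119,-0.03,0.06],1]

```text
time_s: 13.37
position: [0.5681, -0.0726, 0.1823]
tool_rot: [-180.0, -0.0, 179.2]
ft_force: [0.4, -0.4, 0.7]
opening: 0.998
grasp_force: 0.0
```

Two views agree on the pointer y = -0.063, so the pull is about 54 mm. I'll descend and pinch the bar.

Call:
tcp_steps:
  offsets:
    - [[0,0,0],[0,0,0.04],1]
    - [[0,0,0],[0,0,0.075],1]
    - [[0,0,0],[0,0,0.096],1]
    - [[0,0,0],[0,0,0.096],1]
    - [[0,0,0],[0,0,0.096],1]
    - [[0,0,0],[0,0,0.096],0]
    - [[0,0,0],[0,0,0.096],0]
    - [[0,0,0],[0,0,0.096],0]
    - [[0,0,0],[0,0,0.096],0]
    - [[0,0,0],[0,0,0.096],0]
    - [[0,0,0],[0,0,0.096],0]
    - [[0,0,0],[0,0,0.096],0]
    - [[0,0,0],[0,0,0.096],0]
  force: 100

```text
time_s: 14.45
position: [0.5689, -0.0719, 0.0871]
tool_rot: [180.0, 0.1, 179.4]
ft_force: [-2.0, 1.4, 7.8]
opening: 0.179
grasp_force: 97.4
```

Call:
tcp_steps:
  offsets:
    - [[0,0,0],[0,-0.006,0],0]
    - [[0,0,0],[0,-0.014,0],0]
    - [[0,0,0],[0,-0.022,0],0]
    - [[0,0,0],[0,-0.03,0],0]
    - [[0,0,0],[0,-0.038,0],0]
    - [[0,0,0],[0,-0.046,0],0]
    - [[0,0,0],[0,-0.052,0],0]
    - [[0,0,0],[0,-0.054,0],0]
    - [[0,0,0],[0,-0.054,0],0]
    - [[0,0,0],[0,-0.054,0],0]
    - [[0,0,0],[0,-0.054,0],0]
    - [[0,0,0],[0,-0.054,0],0]

```text
time_s: 15.45
position: [0.5683, -0.1249, 0.0871]
tool_rot: [179.9, 0.1, 179.4]
ft_force: [-2.5, 10.1, 8.2]
opening: 0.176
grasp_force: 97.9
```

Run:
```python
from bench import bot
from h import *;import pickle
s=bot.observe();W=bot.get_image("wrist")
for n in("side","top"):
    d=bot.get_image(n);pickle.dump(d,open(n+"9.pkl","wb"))
    if n=="side": sd=d["img"]
cv2.imwrite("pics/w9.png",np.hstack([cv2.resize(W["img"],(400,300)),cv2.resize(sd[230:350,280:440],(400,300),interpolation=2)])[:,:,::-1])
print(s["position"])
```

```text
[ 0.56834862 -0.12486544  0.08705943]
```

View pics/w9.png

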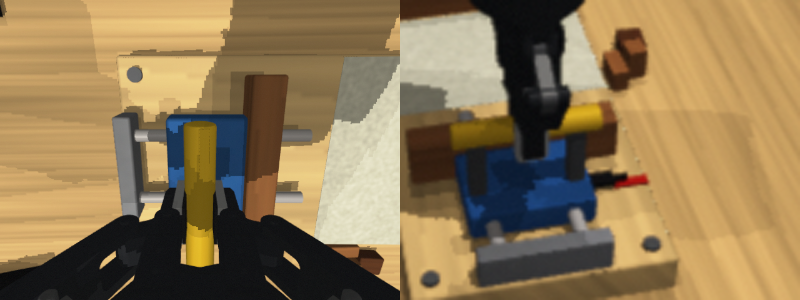

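The side crop shows the black pointer lying on the line of the red mark, at about (615,181). I'll check it numerically.

Run:
```python
from bench import bot
from h import *;import pickle
np.set_printoptions(precision=4,suppress=True)
c=np.cos(np.radians(-.7));sn=np.sin(np.radians(-.7));J=lambda P:(P[:,:2]-[.569,-.034])@np.array([[c,-sn],[sn,c]])
for t in("w","new"):
  if t=="w":
    d=pickle.load(open("side9.pkl","rb"))
  else:
    d=bot.get_image("side")
  img=d["img"];h=cv2.cvtColor(img,cv2.COLOR_RGB2HSV)
  # expected pixel of tip and mark
  print(proj(d,[[.6417,-.1165,.036],[.6443,-.1171,.03]]))
  roi=np.s_[292:312,354:374]
  dark=h[roi][...,2]<45;red=(h[roi][...,1]>150)&((h[roi][...,0]<8)|(h[roi][...,0]>172))&(h[roi][...,2]>70)
  for k,m,z in(("ptr",dark,.036),("red",red,.03)):
    ys,xs=np.nonzero(m)
    if len(xs)>3:
      cols=sorted(set(xs));P=J(onz(d,[(x+354,ys[xs==x].mean()+292) for x in cols],z))
      print(k,[(x+354,ys[xs==x].mean()+292) for x in cols][-6:],P[-6:])
print(J(np.array([[.6443,-.1171],[.6451,-.1165],[.6422,-.0628]])))
```

```text
[[369.8189 300.3208]
 [371.1564 302.7656]]
ptr [(np.int64(364), np.float64(301.5)), (np.int64(365), np.float64(301.5)), (np.int64(366), np.float64(301.0)), (np.int64(367), np.float64(300.5)), (np.int64(368), np.float64(300.5)), (np.int64(369), np.float64(300.5))] [[ 0.0629 -0.0824]
 [ 0.0646 -0.0827]
 [ 0.0666 -0.0819]
 [ 0.0687 -0.081 ]
 [ 0.0704 -0.0814]
 [ 0.0722 -0.0817]]
red [(np.int64(368), np.float64(303.0)), (np.int64(369), np.float64(303.0)), (np.int64(370), np.float64(303.0)), (np.int64(371), np.float64(302.0)), (np.int64(372), np.float64(302.0)), (np.int64(373), np.float64(302.0))] [[ 0.0707 -0.0816]
 [ 0.0724 -0.082 ]
 [ 0.0741 -0.0823]
 [ 0.0766 -0.0803]
 [ 0.0783 -0.0806]
 [ 0.08   -0.081 ]]
[[369.8189 300.3208]
 [371.1564 302.7656]]
ptr [(np.int64(364), np.float64(301.5)), (np.int64(365), np.float64(301.5)), (np.int64(366), np.float64(301.0)), (np.int64(367), np.float64(300.5)), (np.int64(368), np.float64(300.5)), (np.int64(369), np.float64(300.5))] [[ 0.0629 -0.0824]
 [ 0.0646 -0.0827]
 [ 0.0666 -0.0819]
 [ 0.0687 -0.081 ]
 [ 0.0704 -0.0814]
 [ 0.0722 -0.0817]]
red [(np.int64(368), np.float64(303.0)), (np.int64(369), np.float64(303.0)), (np.int64(370), np.float64(303.0)), (np.int64(371), np.float64(302.0)), (np.int64(372), np.float64(302.0)), (np.int64(373), np.float64(301.5))] [[ 0.0707 -0.0816]
 [ 0.0724 -0.082 ]
 [ 0.0741 -0.0823]
 [ 0.0766 -0.0803]
 [ 0.0783 -0.0806]
 [ 0.0804 -0.0798]]
[[ 0.0763 -0.0822]
 [ 0.0771 -0.0816]
 [ 0.0735 -0.0279]]
```

The pointer and mark agree within about 1 mm. I'll hold briefly and hand in.

Call:
tcp_steps:
  offsets:
    - [[0,0,0],[0,0,0],0]
    - [[0,0,0],[0,0,0],0]
    - [[0,0,0],[0,0,0],0]
    - [[0,0,0],[0,0,0],0]
    - [[0,0,0],[0,0,0],0]
    - [[0,0,0],[0,0,0],0]

```text
time_s: 16.15
position: [0.5683, -0.1248, 0.087]
tool_rot: [179.9, 0.1, 179.4]
ft_force: [-1.2, 10.2, 9.6]
opening: 0.179
grasp_force: 97.9
```

```bash
python3 -c "
from bench import bot
print(bot.job_done())"
```

```text
the job is handed in; nothing more can be done
None
```

I handed the job in at about 16 s: all three chips are off the jig, the scraper stands upright on the table, and the gripper still holds the slide with its pointer on the red mark (within about 1 mm by my measurement); the judge's verdict was not shown.

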